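# Load the shaker bed with its isolator off

## Robot

A 6-joint arm with a two-finger parallel gripper is mounted at the origin on the work surface. World frame = base frame: x ahead of the robot, y to its left, z up, the work surface at z = 0. Lengths are in m, angles in rad, forces in N, time in s.
With the tool pointing down it reaches from about 0.25 to 0.775 m from the base axis. Payload 4 kg.
Tool frame: the origin (TCP) lies midway between the tips of the shut fingers; the grasp point (between the pads) lies 19 mm behind it; z points along the fingers, y is the direction in which the jaws open and shut (so a half turn about z gives the same grasp; the last joint's range is limited). The gripper opens to 94 mm and grips with 3 to 60 N. Pads are 16 mm wide; open, the fingers measure 119 mm over their backs; the gripper's body (75 mm by 177 mm) begins 78 mm behind the grasp point.
Start: joints at [-1.259, 0.087, 1.371, -0, 1.684, -0.103], TCP at [0.222, -0.503, 0.206] pointing down, gripper open.
Joint ranges: [-3.1, 3.1], [-0.76, 2.03], [0.27, 2.55], [-1.08, 4.22], [0.17, 2.65], [-2.57, 2.57]. Speed limits (rad/s): [2.79, 2.79, 3.14, 3.14, 3.14, 3.14].

## Interface

Orientations are given as [roll, pitch, yaw] about the fixed x, y, z axes, in that order (R = Rz(yaw) Ry(pitch) Rx(roll)).
In Python, from bench import robot, cams gives the robot as it stands.
- The arm moves only by the tool step_arm, never from a script. Its argument "plan" is a list that holds one entry, the list of rows, each a list of 5 numbers: the shift along the world's x, y, z in mm, then the turn about the world's z in rad, then the opening in per cent of the stroke, from 0 (shut) to 100 (fully open). In form: [[[tx, ty, tz, turn, fingers], ...]]. A call has 1 to 8 rows; each row is the pose to reach, as a shift and turn from the pose commanded when the call began; what a row does not reach only later rows make up. A row lasts 1/12 s, in which the tool goes at most 41.7 mm and 7.16 degrees, less where a joint would pass 70% of its speed; a pose out of reach is approached as far as the arm can. A call with a gripper value outside its range is refused whole. The fingers move at their own pace and stop on an object; the grip force is fixed at half the most. Time passes only in rows, so rows that repeat a pose let the fingers close. It gives the time, the measured TCP pose, the force and the opening at its end, in the units of the state.
- robot.get_obs(): the state, without advancing time (a new reading comes with each control period).
- cams.snapshot(name): name is "scene" or "side" or "wrist"; returns a dict with "frame" (384x512x3 uint8, red, green, blue), "camera_matrix" (3x3 intrinsics, pixels), "origin" and "attitude" of the camera in the world; the wrist camera has in their place "T_tool_cam" (4x4, takes a point from camera to tool coordinates, whose origin is the TCP and whose axes are the flange's). Camera axes: x right, y down, z forward; pixel columns grow to the right and rows downward; lengths in m; the calibration is good to about 2 mm. The wrist camera is an equidistant fisheye: a pixel r from the principal point sees the ray r / f radians off the axis. A picture is of the moment at which its call begins: read the wrist's pose just before it. There is no depth.
- robot.close_job(): hands the job in, once; it reports no verdict.
The state is a dict: "time": time; "joint_positions": joint angles; "qvel": joint speeds; "joint_torque": joint torques, N m; "tool_pos": TCP position; "ee_rot": TCP orientation; "wrist_force": force on the tool from outside, world axes, zero at the start; "wrist_torque": the same for the moment, N m; "width": finger opening in m.
Only numpy, scipy, OpenCV 4.12 (cv2) and the standard library are available. Lean on these libraries where they do the work, as an engineer would, in place of code of your own. Each camera call takes 0.05 s, during which the arm holds its last target. There are 200 camera calls.

## Task

The isolator of the resin shaker is on: throw its lever over to off before anything goes onto the shaker. Then take the larger of the two filled moulds out of the rack and, keeping it level and never dropping it, set it fully down in the nest of the shaker bed, between the two end stops, and let go; only then throw the lever back to on. Leave the smaller mould and the other things on the table where they are.

Things in the scene. Friction and masses are not known exactly. Their poses are not given: they have to be found in the camera images.
- mould: The larger mould: closed aluminium block 64 long (its x) x 40 wide (its y) x 36 mm high, 0.22 kg. Origin: centre of its underside; a half turn makes no difference. It stands in one of the two rack bays, long axis along the bay; the cheeks there are 2 mm from its long sides and 10 mm higher than it, so it can be taken only by its ends, which stick out 7 mm past the cheeks.
- spare: The smaller mould, to be left alone: aluminium block 44 x 40 x 24 mm with a round patch on top, in the other bay. Origin: centre of its underside.
- rack: Fixed plywood rack, 50 (x) x 136 (y) mm; floor 20 mm above the table; two bays side by side, centred at y = +30 and -30 mm, 44 mm wide, running along x and open at both ends; three upright cheeks 16 mm thick (y = -60, 0, +60 mm) with tops 66 mm above the table. Origin: centre of its underside.
- shaker: Fixed shaker: grey box with a square aluminium top plate 160 x 160 mm, 60 mm high, two steel end stops on top. Origin: centre of its underside. Nest lips: two low rails along y at x = +-22 mm (gap 44 mm), 56 mm long, flaring outward to 7 mm above the plate; apart from them the x sides of the nest are open.
- nest (a point): Centre of the nest floor, on the shaker's plate; axes of the shaker. The mould's long axis goes along y. The end stops, 36 mm wide, face each other at y = +-34 mm (gap 68 mm), flare outward above 42 mm and end 56 mm above the nest floor, 20 mm above the seated mould: no room for fingers at its ends, so it must be held by its long sides.
- mat_top (a point): Centre of the top of a thin fixed black rubber mat, 110 (x) x 160 (y) x 3 mm, lying clear on the table nearest the robot: room to set the mould down and take it another way. Axes as the mat.
- isolator: Fixed grey isolator box, 160 (x) x 90 (y) x 66 mm high. Origin: centre of its underside. The lever swings along its x. A white ring is on top at the -x end (off) and a white bar at the +x end (on).
- lever (a joint): Angle of the isolator lever, rad: 0 = off, leaning 0.65 rad from upright to the isolator's -x (ring) end; 1.30 = on, leaning as far to +x (bar). Its weighted grip makes it fall from the middle (0.65) to either end and holds it there with about 1 N at the grip.
- lever_tip (a point): Middle of the lever's grip: black round bar 16 mm in diameter, 78 mm long along the isolator's y, carried by two flat side arms, 56 mm clear between them and open between bar and box. It is 80 mm from the hinge, about 140 mm above the table at either end and 156 mm in the middle.
- lever_hinge (a point): Point on the lever's hinge axis, 76 mm above the table over the isolator's middle; axes of the isolator (hinge along its y).
- bottle: Bystander: amber bottle, 66 mm across, 190 mm high. Origin: centre of its underside.
- bowl: Bystander: bowl 110 mm across, 50 mm high. Origin: centre of its underside.
- marker: Bystander: marker pen 130 mm long (x), 13 mm thick. Origin: its underside.
- spatula: Bystander: wooden spatula 200 mm long (x). Origin: its underside.
Things that resemble listed ones, but are neither listed nor needed, are in the scene too. What is shaped like the shaker but blue is not meant.

How it is judged:
By the outcome, as a careful person would: the job done as asked, in the order asked, and still so for the second after the job is handed in, with the robot touching nothing.
It also fails if it takes over 72 s, if anything falls off the work surface, if the arm or the gripper's body presses on something with over 40 N, if the wrist force passes 120 N, or if a joint passes its speed limit or range.

## Working session

There is one attempt and no reset: what is moved stays moved. The work goes in short steps, Python scripts to look and compute and a tool call to move; the robot and the scene stay as the last step left them, time stands still between calls to the robot, and variables do not carry over. Pictures are saved under pics/ and viewed, about 8 in all and at most 12, crops included, and the job is handed in when it is done.

Besides the shell and the picture viewer there is one more tool, called after "Request:" as name(argument=value, ...), one argument or row to a line, values as JSON. step_arm: Moves the arm, as the interface text tells. Its arguments: {"type":"object","properties":{"plan":{"type":"array"}},"required":["plan"]}

```bash
mkdir -p pics; ls; python3 - <<'E'
from bench import robot,cams
import cv2,numpy as np,pickle
o=robot.get_obs();print({k:np.round(v,3) for k,v in o.items()})
for n in ("scene","side","wrist"):
    s=cams.snapshot(n);pickle.dump(s,open(f"pics/{n}0.pkl","wb"))
    cv2.imwrite(f"pics/{n}0.png",s["frame"][...,::-1])
    print(n,[ (k,np.round(v,4).tolist()) for k,v in s.items() if k!="frame"])
a=[cv2.imread(f"pics/{n}0.png") for n in("scene","side")]
for n,i in zip(("scene","side"),a): cv2.imwrite(f"pics/{n}0b.png",cv2.resize(i,(800,600),interpolation=cv2.INTER_CUBIC))
E
```

```text
pics
{'time': np.float64(0.0), 'joint_positions': array([-1.259,  0.088,  1.372, -0.   ,  1.684, -0.103]), 'qvel': array([-0.   ,  0.002, -0.001, -0.001,  0.002,  0.001]), 'joint_torque': array([-1.0000e-03, -3.4019e+01, -3.0243e+01,  7.2000e-02,  3.3000e-02,
       -0.0000e+00]), 'tool_pos': array([ 0.222, -0.503,  0.204]), 'ee_rot': array([-3.139, -0.   ,  0.415]), 'wrist_force': array([ 0.575, -0.38 ,  0.075]), 'wrist_torque': array([-0.003, -0.003,  0.028]), 'width': np.float64(0.094)}
scene [('camera_matrix', [[359.8373, 0.0, 249.0687], [0.0, 359.8373, 188.7511], [0.0, 0.0, 1.0]]), ('origin', [0.9616, -0.5533, 0.937]), ('attitude', [-2.4017, 0.0115, 0.6269])]
side [('camera_matrix', [[465.2483, 0.0, 262.7835], [0.0, 465.2483, 192.9793], [0.0, 0.0, 1.0]]), ('origin', [0.0279, 0.9026, 1.1356]), ('attitude', [-2.3643, -0.0134, -2.6332])]
wrist [('camera_matrix', [[297.3186, 0.0, 257.5214], [0.0, 297.3186, 193.9277], [0.0, 0.0, 1.0]]), ('T_tool_cam', [[0.0008, -0.963, -0.2696, 0.0776], [1.0, 0.001, -0.0006, -0.0007], [0.0009, -0.2696, 0.963, -0.1795], [0.0, 0.0, 0.0, 1.0]])]
```

View pics/scene0b.png

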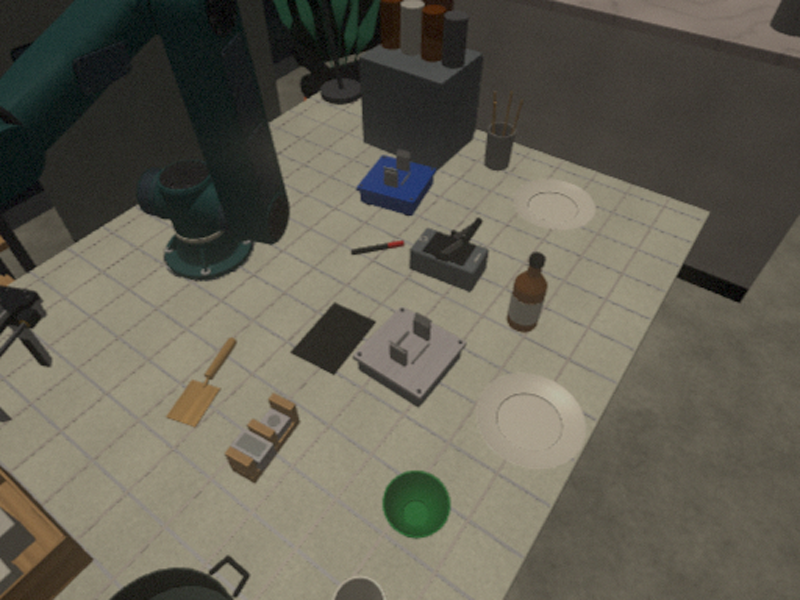

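View pics/side0b.png

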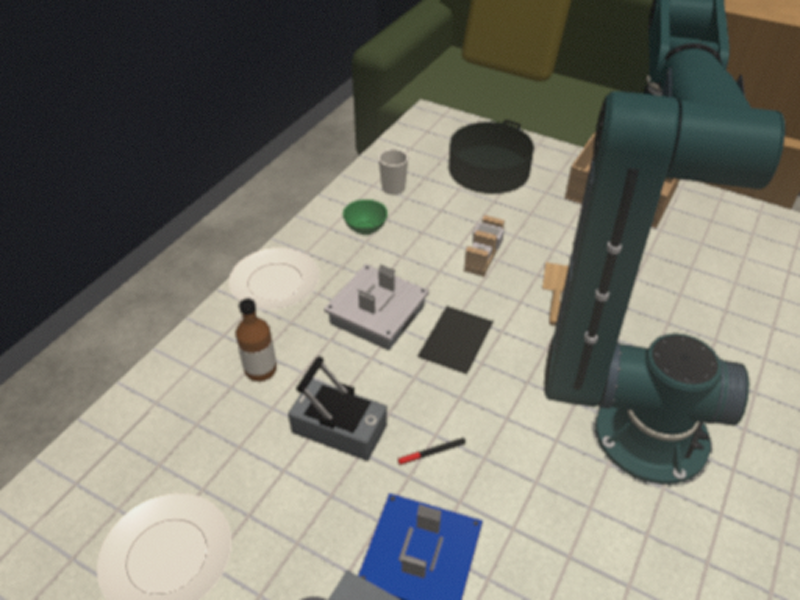

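```bash
cat > h.py <<'E'
import numpy as np,cv2,pickle
from scipy.spatial.transform import Rotation as R
from scipy.optimize import least_squares
S={n:pickle.load(open(f"pics/{n}0.pkl","rb")) for n in("scene","side")}
def proj(n,P):
    s=S[n];C=R.from_euler("xyz",s["attitude"]).as_matrix()
    q=(np.atleast_2d(P)-s["origin"])@C; uv=q@np.array(s["camera_matrix"]).T
    return uv[:,:2]/uv[:,2:]
def world(xyy,P):
    P=np.atleast_2d(P).astype(float);c,s=np.cos(xyy[2]),np.sin(xyy[2])
    return np.c_[xyy[0]+c*P[:,0]-s*P[:,1],xyy[1]+s*P[:,0]+c*P[:,1],P[:,2]]
def fit(obs,x0):  # obs: {cam:[(local xyz m),(u,v)]}
    f=lambda x:np.concatenate([(proj(n,world(x,[a for a,_ in l]))-np.array([b for _,b in l])).ravel() for n,l in obs.items()])
    r=least_squares(f,x0,loss="soft_l1");return r.x,np.round(f(r.x).reshape(-1,2),1)
def ground(n,uv,z):
    s=S[n];C=R.from_euler("xyz",s["attitude"]).as_matrix();K=np.array(s["camera_matrix"])
    d=C@np.linalg.inv(K)@np.array([uv[0],uv[1],1]);o=np.array(s["origin"]);return o+d*(z-o[2])/d[2]
E
python3 - <<'E'
from h import *
T={"scene":[(135,250,80,5),(250,132,80,5),(220,190,100,4),(175,185,80,5)],"side":[(280,130,80,5),(180,225,80,5),(200,162,100,4),(255,188,80,5)]}
for n,l in T.items():
    im=S[n]["frame"][...,::-1]; t=[]
    for x,y,w,k in l:
        c=im[y:y+w*3//4,x:x+w]; c=cv2.resize(c,(400,300),interpolation=cv2.INTER_CUBIC)
        c=cv2.convertScaleAbs(c,alpha=1.4,beta=20)
        for g in range(0,400,50):
            cv2.putText(c,str(x+g//k) if k==5 else f"{x+g/k:.0f}",(g,8),0,.3,(0,0,255)); c[:,g,2]=c[:,g,2]//2+128 
        for g in range(50,300,50):
            cv2.putText(c,f"{y+g/k:.0f}",(0,g),0,.3,(0,0,255)); c[g,:,2]=c[g,:,2]//2+128
        t.append(c)
    cv2.imwrite(f"pics/c_{n}.png",np.vstack([np.hstack(t[:2]),np.hstack(t[2:])]))
E
```

```text
(no output)
```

View pics/c_scene.png

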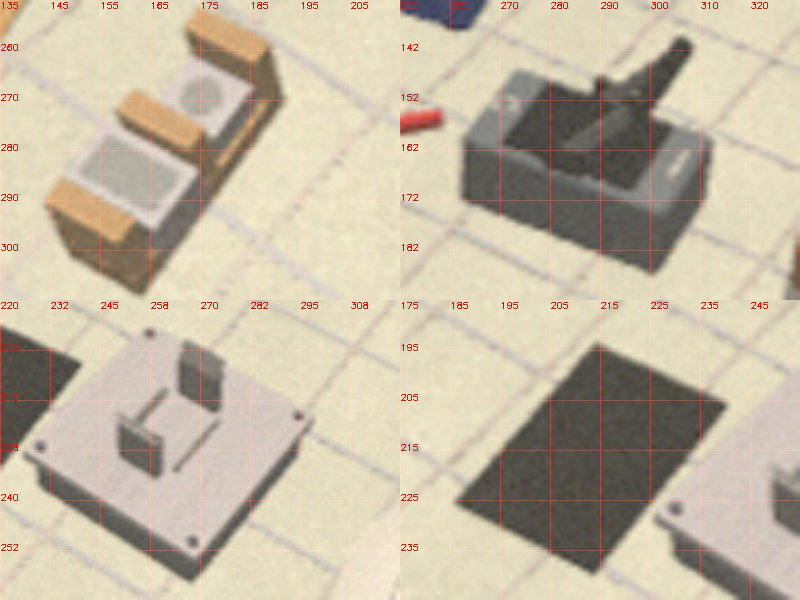

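View pics/c_side.png

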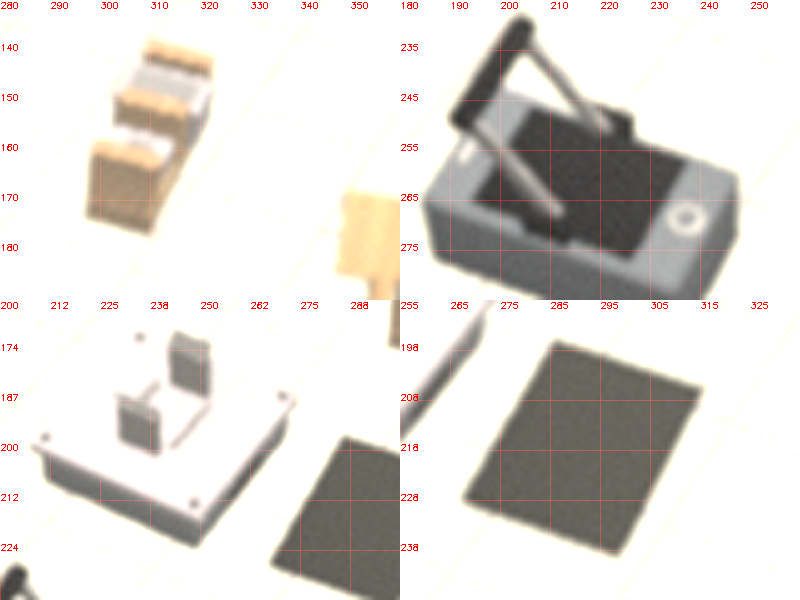

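```bash
cat > fits.py <<'E'
from h import *
def mk(l,o,k): return [(np.array(p)/1000,(o[0]+u/k,o[1]+v/k)) for p,(u,v) in l]
z=66
rack={"scene":mk([((-25,-68,z),(45,200)),((25,-68,z),(116,241)),((25,-52,z),(137,217)),((-25,-52,z),(67,180)),((-25,-8,z),(117,108)),((25,-8,z),(190,150)),((25,8,z),(206,127)),((-25,8,z),(132,90)),((-25,52,z),(186,28)),((25,52,z),(262,62)),((25,68,z),(272,42)),((-25,68,z),(197,10)),((25,-68,0),(138,295)),((25,68,0),(285,100))],(135,250),5),
"side":mk([((25,68,z),(93,155)),((-25,68,z),(157,167)),((-25,52,z),(160,150)),((25,52,z),(97,140)),((-25,8,z),(187,110)),((25,8,z),(113,105)),((-25,-68,z),(212,52)),((25,-68,z),(150,40)),((25,68,0),(87,217)),((-25,68,0),(150,235))],(280,130),5)}
iso={"side":mk([((80,45,z),(22,203)),((-80,45,z),(277,292)),((-80,-45,z),(340,175)),((48.4,-39,139.7),(120,24)),((48.4,39,139.7),(60,116))],(180,225),5),
"scene":mk([((-80,-45,z),(63,142)),((80,-45,z),(253,213)),((80,45,z),(310,140)),((-80,45,z),(120,70)),((-80,-45,0),(63,198)),((80,-45,0),(255,272)),((80,45,0),(308,200))],(250,132),5)}
i=68;t=60
def shk(i): return {"scene":mk([((-80,-80,t),(27,153)),((80,80,t),(313,120)),((-i,-i,t),(40,146)),((-i,i,t),(150,33)),((i,i,t),(298,116)),((i,-i,t),(192,242)),((-22,-28,t),(137,120)),((-22,28,t),(168,90)),((22,-28,t),(175,170)),((22,28,t),(220,122))],(220,190),4),
"side":mk([((i,i,t),(45,137)),((-i,i,t),(193,203)),((-i,-i,t),(283,96)),((i,-i,t),(140,37)),((80,80,t),(33,148)),((-80,-80,t),(295,103))],(200,162),4)}
mat={"scene":mk([((-55,-80,3),(57,202)),((-55,80,3),(197,43)),((55,80,3),(327,105)),((55,-80,3),(195,275))],(175,185),5),
"side":mk([((55,-80,3),(158,40)),((-55,-80,3),(302,90)),((-55,80,3),(220,255)),((55,80,3),(65,200))],(255,188),5)}
if __name__=="__main__":
  for nm,o in dict(rack=rack,iso=iso,sh66=shk(66),sh70=shk(70),sh73=shk(73),mat=mat).items():
    n,l=next(iter(o.items()));g=ground(n,np.mean([b for _,b in l],0),.05)
    best=min((fit(o,[g[0],g[1],a]) for a in (0,1.57,3.14,-1.57)),key=lambda r:np.abs(r[1]).sum())
    print(nm,np.round(best[0],4),"max",np.abs(best[1]).max(),best[1].tolist())
    for c in o: print("   ",c,np.round(fit({c:o[c]},best[0])[0],4))
E
python3 fits.py
```

```text
rack [ 0.4874 -0.2952  0.1332] max 1.9 [[-0.7, 0.1], [0.4, 0.3], [-0.0, -0.0], [-1.2, -0.9], [-0.8, 0.3], [-0.5, -0.2], [-0.1, -0.4], [-0.1, -0.7], [-1.3, -0.5], [-1.9, -0.0], [-0.6, -0.5], [-0.1, -1.2], [0.8, 0.5], [-0.1, -0.1], [-1.5, -1.2], [-0.6, 0.0], [0.2, 0.6], [-0.9, -1.1], [-1.5, 0.9], [-0.2, -1.6], [-0.4, -0.1], [-1.1, -1.0], [-1.5, 0.2], [-0.8, 0.3]]
    scene [ 0.4888 -0.295   0.1192]
    side [ 0.4846 -0.2955  0.1436]
iso [0.5116 0.2785 0.1096] max 2.0 [[-1.8, -1.4], [-1.0, 0.1], [0.0, -1.3], [0.7, -0.3], [-1.0, 1.8], [-1.7, -1.5], [1.8, -0.1], [0.8, -1.4], [-1.5, -1.7], [-2.0, 0.5], [-0.5, 1.2], [-1.0, -0.2]]
    side [0.5095 0.2788 0.1227]
    scene [0.5147 0.2792 0.0892]
sh66 [ 5.983e-01  4.000e-04 -1.860e-02] max 5.0 [[-1.3, -1.3], [0.7, -1.9], [1.9, -0.3], [0.2, 1.2], [-1.9, -0.1], [-0.2, -2.2], [-3.1, 5.0], [-0.0, 0.8], [-0.7, -0.4], [-1.3, -0.5], [0.6, -0.1], [-1.4, -1.0], [-2.9, 0.2], [-0.9, 0.9], [-2.5, -1.8], [-0.1, -2.5]]
    scene [ 6.005e-01  3.000e-04 -1.970e-02]
    side [ 0.5934  0.001  -0.0162]
sh70 [ 0.5981 -0.     -0.0218] max 5.0 [[-1.5, -1.4], [0.6, -1.8], [-0.1, -0.2], [-0.1, -0.1], [-0.2, -0.2], [-0.1, -0.5], [-3.2, 5.0], [-0.1, 0.8], [-0.9, -0.4], [-1.4, -0.4], [-1.0, 0.1], [-1.0, 0.3], [-1.1, -0.0], [-1.1, -0.3], [-2.4, -1.9], [0.0, -2.5]]
    scene [ 6.00e-01  2.00e-04 -2.22e-02]
    side [ 0.5941 -0.     -0.0204]
sh73 [ 5.981e-01  4.000e-04 -2.340e-02] max 4.9 [[-1.4, -1.5], [0.6, -1.8], [-1.4, -0.1], [-0.2, -1.2], [1.2, -0.4], [0.2, 0.7], [-3.2, 4.9], [-0.1, 0.8], [-0.9, -0.5], [-1.4, -0.5], [-2.4, 0.3], [-0.7, 1.3], [0.1, -0.1], [-1.4, -1.0], [-2.4, -1.9], [0.0, -2.4]]
    scene [ 0.6001  0.0007 -0.0236]
    side [ 5.938e-01  5.000e-04 -2.330e-02]
mat [ 0.425  -0.032   0.0899] max 2.0 [[-1.2, -0.4], [-1.0, -0.6], [-0.2, -0.7], [-0.7, -0.6], [-1.7, -0.9], [0.0, -1.0], [-0.7, 0.1], [-2.0, -0.2]]
    scene [ 0.4286 -0.0322  0.0863]
    side [ 0.4208 -0.0322  0.0818]
```

Request:
step_arm(
  plan=[
    [[265,208,-30,1.29,100],[265,208,-30,1.29,100],[265,208,-30,1.29,100],[265,208,-30,1.29,100],[265,208,-30,1.29,100],[265,208,-30,1.29,100],[265,208,-30,1.29,100],[265,208,-30,1.29,100]],
  ],
)

```text
time: 0.82
tool_pos: [0.484, -0.2967, 0.1755]
ee_rot: [-3.141, -0.0, 1.421]
wrist_force: [-0.5, -1.2, 0.9]
width: 0.0943
```

Request:
step_arm(
  plan=[
    [[0,0,-20,0.28,100],[0,0,-20,0.28,100],[0,0,-20,0.28,100],[0,0,-20,0.28,100]],
  ],
)

```text
time: 1.15
tool_pos: [0.4828, -0.2976, 0.1548]
ee_rot: [-3.14, -0.001, 1.696]
wrist_force: [0.3, 0.1, -0.1]
width: 0.0941
```

```bash
cat >> h.py <<'E'
def snapw(tag):
    from bench import robot,cams
    o=robot.get_obs();s=cams.snapshot("wrist");s["pos"]=o["tool_pos"];s["rot"]=o["ee_rot"]
    pickle.dump(s,open(f"pics/{tag}.pkl","wb"));print(tag,np.round(o["time"],2),np.round(s["pos"],4),np.round(s["rot"],4),o["width"]);return s
def wT(s):
    T=np.eye(4);T[:3,:3]=R.from_euler("xyz",s["rot"]).as_matrix();T[:3,3]=s["pos"];return T@np.array(s["T_tool_cam"])
def wproj(s,P):
    T=wT(s);q=(np.atleast_2d(P)-T[:3,3])@T[:3,:3];K=s["camera_matrix"]
    r=np.hypot(q[:,0],q[:,1]);th=np.arctan2(r,q[:,2]);return np.c_[K[0][2]+K[0][0]*th*q[:,0]/r,K[1][2]+K[1][1]*th*q[:,1]/r]
def wfit(s,obs,x0):
    L=[np.array(a)/1000 for a,_ in obs];U=np.array([b for _,b in obs],float)
    f=lambda x:(wproj(s,world(x,L))-U).ravel()
    r=least_squares(f,x0,loss="soft_l1");return r.x,np.round(f(r.x).reshape(-1,2),1).tolist()
def wshow(s,name,crop=None,dots=()):
    im=s["frame"][...,::-1].copy();x0,y0,w,h=crop or (0,0,512,384);k=800/w if w*600<=h*800*1.0001 and 800/w*h<=600 else 600/h
    c=cv2.resize(im[y0:y0+h,x0:x0+w],None,fx=k,fy=k,interpolation=cv2.INTER_CUBIC);c=cv2.convertScaleAbs(c,alpha=1.2,beta=10)
    for g in range(-(-x0//20)*20,x0+w,20):
        u=int((g-x0+.5)*k);c[:,u,2]=c[:,u,2]//2+128;cv2.putText(c,str(g),(u,9),0,.35,(0,0,255))
    for g in range(-(-y0//20)*20,y0+h,20):
        v=int((g-y0+.5)*k);c[v,:,2]=c[v,:,2]//2+128;cv2.putText(c,str(g),(0,v),0,.35,(0,0,255))
    for p in dots: cv2.circle(c,(int((p[0]-x0+.5)*k),int((p[1]-y0+.5)*k)),3,(0,255,0),1)
    cv2.imwrite(f"pics/{name}.png",c)
E
python3 - <<'E'
from h import *
s=snapw("w1"); wshow(s,"w1")
E
```

```text
w1 1.15 [ 0.4828 -0.2976  0.1548] [-3.1402e+00 -1.4000e-03  1.6962e+00] 0.09408290240609304
```

View pics/w1.png

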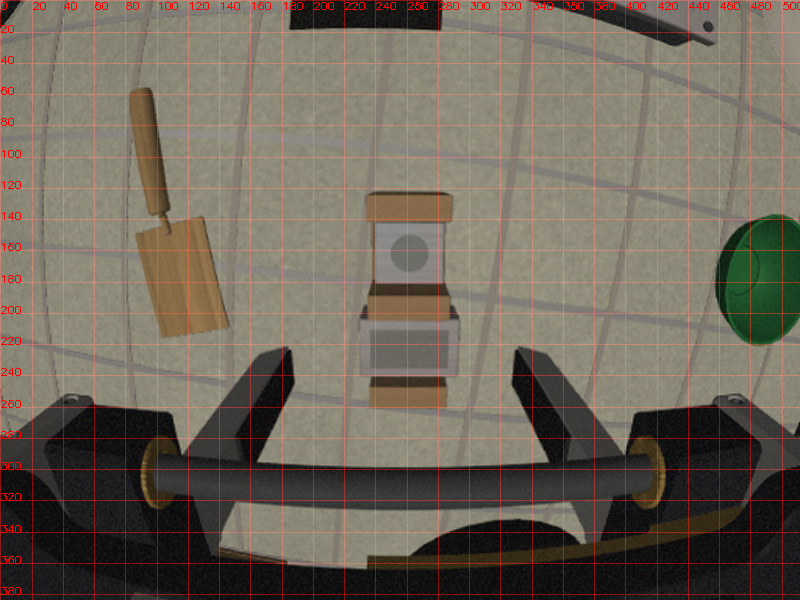

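```bash
python3 - <<'E'
from h import *
s=pickle.load(open("pics/w1.pkl","rb"))
n=lambda l:[(p,(u/1.5625-.5,v/1.5625-.5)) for p,(u,v) in l]
z=66
print(wfit(s,n([((-25,52,z),(367,221)),((25,52,z),(453,221)),((-25,68,z),(368,195)),((25,68,z),(452,195)),((-25,8,z),(369,295)),((25,8,z),(450,295)),((-25,-8,z),(370,319)),((25,-8,z),(449,319)),((-25,-52,z),(371,386)),((25,-52,z),(446,386)),((-25,-68,z),(371,407)),((25,-68,z),(446,407))]),[.487,-.295,.13]))
x,r=wfit(s,n([((-32,-20,56),(361,376)),((32,-20,56),(458,375)),((-32,20,56),(361,320)),((32,20,56),(458,320))]),[.487,-.325,.13]);print("mould",x,r)
from fits import *
print(world([.4874,-.2952,.1332],[0,-.03,0]))
for p in [((524/1.5625),(322/1.5625))]: print("bottle base~",ground("scene",p,0))
E
```

```text
(array([ 0.48512467, -0.29545076,  0.12335711]), [[-0.2, -0.0], [0.1, 0.2], [-1.0, -1.0], [1.0, -0.7], [-0.8, -0.3], [0.8, -0.1], [-1.2, 0.7], [0.9, 0.9], [-0.8, -0.2], [1.2, -0.1], [-0.4, 0.4], [0.6, 0.5]])
mould [ 0.48923838 -0.3254778   0.13084981] [[-0.1, 0.7], [0.1, 1.0], [-1.5, -0.6], [1.4, -0.8]]
[[ 0.49138419 -0.32493426  0.        ]]
bottle base~ [0.73432356 0.23711988 0.        ]
```

Request:
step_arm(
  plan=[
    [[111,275,45,-0.15,100],[111,275,45,-0.15,100],[111,275,45,-0.15,100],[111,275,45,-0.15,100],[111,275,45,-0.15,100],[111,275,45,-0.15,100],[111,275,45,-0.15,0],[111,275,45,-0.15,0]],
  ],
)

```text
time: 1.87
tool_pos: [0.5956, -0.0182, 0.2023]
ee_rot: [3.138, -0.003, 1.549]
wrist_force: [0.1, -0.8, -0.1]
width: 0.0838
```

Request:
step_arm(
  plan=[
    [[0,0,0,0,0],[0,0,0,0,0]],
  ],
)

```text
time: 2.03
tool_pos: [0.5937, -0.0239, 0.2008]
ee_rot: [-3.141, 0.001, 1.545]
wrist_force: [0.2, -0.8, -0.4]
width: 0.0709
```

```bash
python3 - <<'E'
from h import *
s=snapw("w2"); wshow(s,"w2")
E
```

```text
w2 2.03 [ 0.5937 -0.0239  0.2008] [-3.1413e+00  1.2000e-03  1.5448e+00] 0.07085152393539432
```

View pics/w2.png

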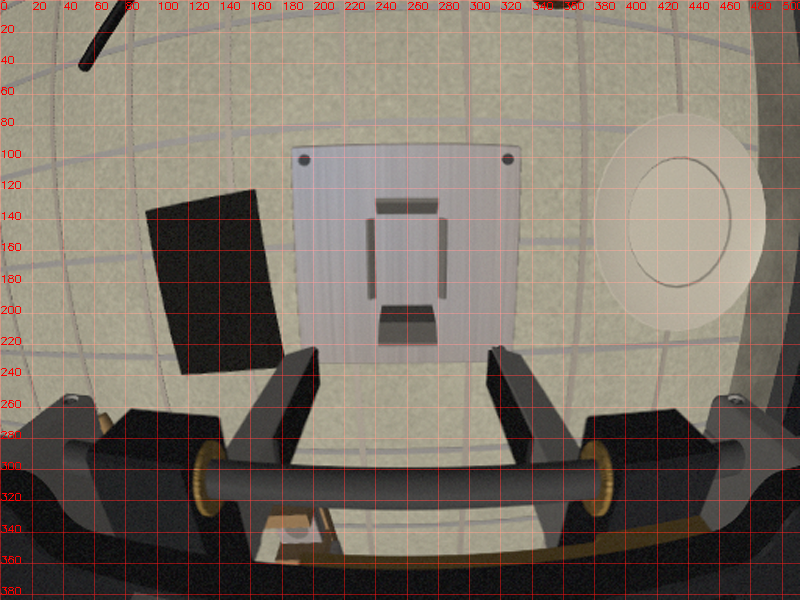

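```bash
python3 - <<'E'
from h import *
s=pickle.load(open("pics/w2.pkl","rb"))
n=lambda l:[(p,(u/1.5625-.5,v/1.5625-.5)) for p,(u,v) in l]
t=60
A=[((-80,80,t),(292,146)),((80,80,t),(520,147)),((-80,-80,t),(300,363)),((80,-80,t),(514,363))]
B=[((-22,28,t),(375,217)),((-22,-28,t),(374,299)),((22,28,t),(440,218)),((22,-28,t),(439,299))]
C=[((-18,34,t),(376,214)),((18,34,t),(438,214)),((-18,-34,t),(380,306)),((18,-34,t),(434,306))]
for q in (A,B,C,A+B+C): print(wfit(s,n(q),[.598,0,-.02]))
z=3
print("mat",wfit(s,n([((-55,80,z),(147,211)),((55,80,z),(255,190)),((55,-80,z),(284,367)),((-55,-80,z),(182,374))]),[.425,-.03,.09]))
E
```

```text
(array([ 0.595485  , -0.00156059, -0.02491671]), [[-0.7, 0.1], [1.5, -0.4], [0.7, 0.1], [-1.5, 0.1]])
(array([ 0.59572693, -0.00190989, -0.03462479]), [[0.4, 1.0], [1.1, -1.2], [-0.4, 0.8], [-1.0, -0.9]])
(array([ 0.59567934, -0.00352816, -0.02389035]), [[3.1, -0.9], [-3.1, -0.9], [1.2, 1.0], [-1.2, 1.0]])
(array([ 0.59570431, -0.00219517, -0.02528645]), [[-0.5, 0.6], [1.7, 0.2], [0.9, 0.6], [-1.4, 0.6], [0.1, 1.4], [1.4, -0.8], [-0.7, 0.9], [-0.8, -0.8], [3.1, -2.2], [-3.0, -2.1], [1.2, -0.1], [-1.3, -0.1]])
mat (array([ 0.42291581, -0.03272818,  0.07948789]), [[-1.1, -0.5], [0.3, -0.5], [1.1, 0.6], [-0.8, 0.7]])
```

Request:
step_arm(
  plan=[
    [[10,310,30,-1.44,0],[10,310,30,-1.44,0],[10,310,30,-1.44,0],[10,310,30,-1.44,0],[10,310,30,-1.44,0],[10,310,30,-1.44,0],[10,310,30,-1.44,0],[10,310,30,-1.44,0]],
  ],
)

```text
time: 2.75
tool_pos: [0.6041, 0.2866, 0.2308]
ee_rot: [3.142, 0.0, 0.575]
wrist_force: [-0.3, -0.2, -0.1]
width: 0.0131
```

Request:
step_arm(
  plan=[
    [[0,0,0,-0.44,0],[0,0,0,-0.44,0],[0,0,0,-0.44,0],[0,0,0,-0.44,0],[0,0,0,-0.44,0],[0,0,0,-0.44,0]],
  ],
)

```text
time: 3.25
tool_pos: [0.6044, 0.2843, 0.2306]
ee_rot: [3.141, 0.001, 0.142]
wrist_force: [-0.6, 0.0, 0.1]
width: 0.0006
```

```bash
python3 - <<'E'
from h import *
s=snapw("w3"); wshow(s,"w3")
for yw in (.10,):print(np.round(wproj(s,world([.512,.2785,yw],[[.0484,-.039,.1397],[.0484,.039,.1397],[.0484,0,.1397]])),0))
E
```

```text
w3 3.25 [0.6044 0.2843 0.2306] [3.1409e+00 8.0000e-04 1.4230e-01] 0.0006005347945416194
[[292. 239.]
 [214. 236.]
 [253. 238.]]
```

View pics/w3.png

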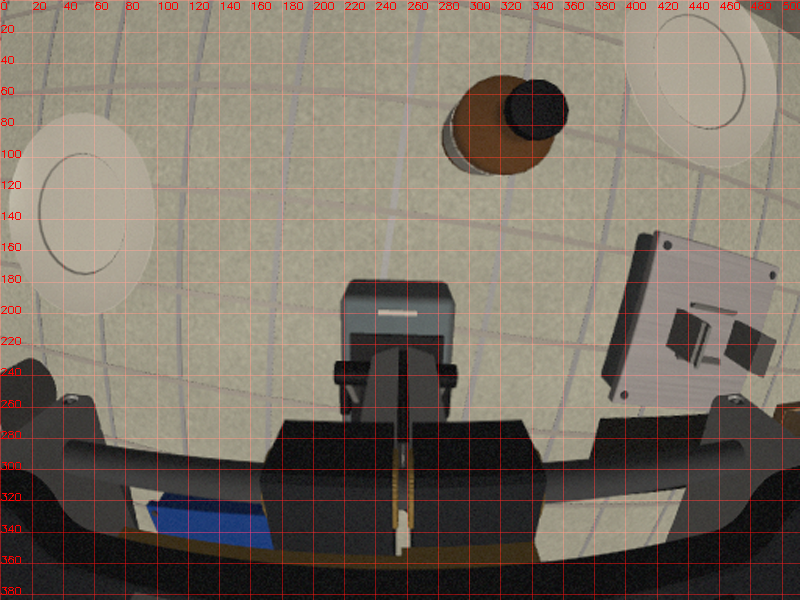

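Request:
step_arm(
  plan=[
    [[0,0,-40,-0.04,0],[0,0,-80,-0.04,0],[0,0,-115,-0.04,0],[0,0,-115,-0.04,0],[-10,-1,-115,-0.04,0],[-20,-2,-115,-0.04,0],[-30,-3,-115,-0.04,0],[-40,-4,-115,-0.04,0]],
  ],
)

```text
time: 3.97
tool_pos: [0.5672, 0.2827, 0.1204]
ee_rot: [-3.14, -0.01, 0.103]
wrist_force: [3.7, 0.7, 2.4]
width: 0.0002
```

Request:
step_arm(
  plan=[
    [[-10,-1,0,0,0],[-20,-2,0,0,0],[-30,-3,0,0,0],[-40,-4,0,0,0],[-50,-5,0,0,0],[-60,-6,0,0,0],[-68,-7,0,0,0],[-68,-7,0,0,0]],
  ],
)

```text
time: 4.63
tool_pos: [0.4941, 0.2755, 0.116]
ee_rot: [3.141, 0.001, 0.105]
wrist_force: [0.1, 0.4, 0.4]
width: 0.0005
```

Request:
step_arm(
  plan=[
    [[0,0,0,0,0],[0,0,0,0,0],[30,3,40,0,0],[30,3,80,0,0],[30,3,120,0,0],[30,3,140,0,0]],
  ],
)

```text
time: 5.13
tool_pos: [0.5277, 0.2789, 0.2606]
ee_rot: [-3.14, -0.006, 0.103]
wrist_force: [1.0, -0.3, 0.9]
width: 0.0004
```

```bash
python3 - <<'E'
from h import *
from bench import cams
s=snapw("w4"); im=cams.snapshot("side")["frame"][...,::-1]
a=cv2.resize(im[215:305,170:290],(480,360),interpolation=cv2.INTER_CUBIC);b=s["frame"][...,::-1][100:292,100:420]
cv2.imwrite("pics/lev.png",np.hstack([a,cv2.resize(b,(320,360))]))
E
```

```text
w4 5.13 [0.5277 0.2789 0.2606] [-3.1401 -0.0057  0.103 ] 0.0004221744968459565
```

View pics/lev.png

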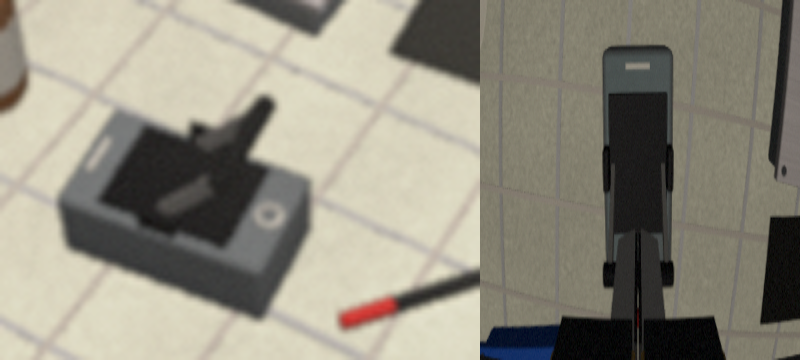

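Request:
step_arm(
  plan=[
    [[-39,-604,0,1.59,100],[-39,-604,0,1.59,100],[-39,-604,0,1.59,100],[-39,-604,0,1.59,100],[-39,-604,0,1.59,100],[-39,-604,0,1.59,100],[-39,-604,0,1.59,100],[-39,-604,0,1.59,100]],
  ],
)

```text
time: 5.9
tool_pos: [0.5063, -0.027, 0.2543]
ee_rot: [-3.14, 0.001, 1.022]
wrist_force: [0.8, -0.5, 0.0]
width: 0.0505
```

Request:
step_arm(
  plan=[
    [[-18,-275,-80,0.65,100],[-18,-275,-80,0.65,100],[-18,-275,-80,0.65,100],[-18,-275,-80,0.65,100],[-18,-275,-80,0.65,100],[-18,-275,-80,0.65,100],[-18,-275,-80,0.65,100],[-18,-275,-80,0.65,100]],
  ],
)

```text
time: 6.57
tool_pos: [0.4865, -0.3046, 0.1712]
ee_rot: [-3.136, -0.002, 1.661]
wrist_force: [-0.9, 0.1, -0.6]
width: 0.0937
```

Request:
step_arm(
  plan=[
    [[0,0,0,0,100],[0,0,0,0,100],[0,0,0,0,100]],
  ],
)

```text
time: 6.82
tool_pos: [0.4895, -0.2989, 0.1761]
ee_rot: [3.141, -0.001, 1.667]
wrist_force: [-0.7, 0.6, -0.2]
width: 0.0941
```

Request:
step_arm(
  plan=[
    [[0,-27,0,0.028,100],[0,-27,0,0.028,100],[0,-27,0,0.028,100],[0,-27,-30,0.028,100],[0,-27,-60,0.028,100],[0,-27,-80,0.028,100],[0,-27,-80,0.028,100],[0,-27,-80,0.028,100]],
  ],
)

```text
time: 7.48
tool_pos: [0.489, -0.3252, 0.0955]
ee_rot: [-3.14, -0.002, 1.696]
wrist_force: [0.3, 0.2, 1.1]
width: 0.0939
```

```bash
python3 - <<'E'
from h import *
s=snapw("w5")
x=[.489,-.3255,.124]
wshow(s,"w5",(176,150,160,120),wproj(s,world(x,np.array([[a*.032,b*.02,.056] for a in(-1,1) for b in (-1,1)]))))
E
```

```text
w5 7.48 [ 0.489  -0.3252  0.0955] [-3.1404e+00 -2.0000e-03  1.6959e+00] 0.09394137281390705
```

View pics/w5.png

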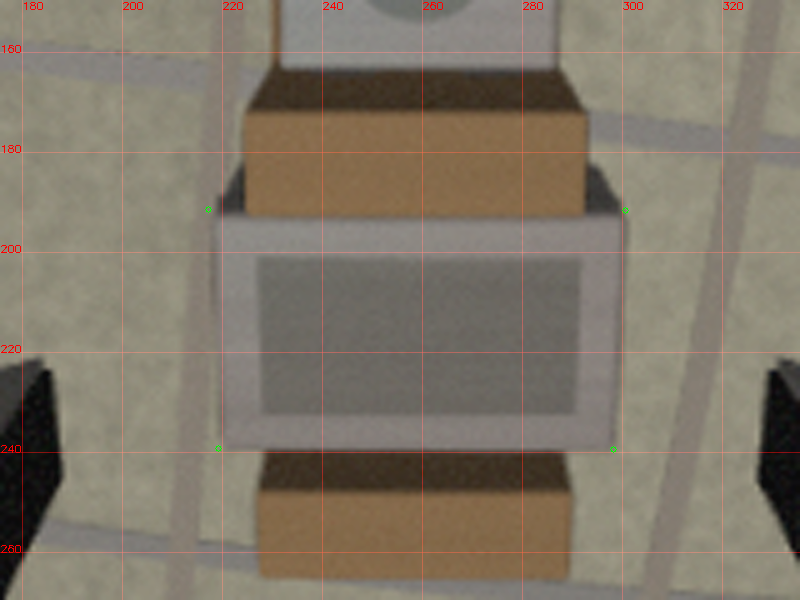

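Request:
step_arm(
  plan=[
    [[1,0,-20,0,100],[1,0,-40,0,100],[1,0,-60,0,100],[1,0,-72,0,100],[1,0,-72,0,100],[1,0,-72,0,20],[1,0,-72,0,20],[1,0,-72,0,20]],
  ],
)

```text
time: 8.2
tool_pos: [0.4913, -0.3282, 0.0262]
ee_rot: [3.139, 0.003, 1.694]
wrist_force: [-0.1, 0.1, 1.0]
width: 0.0775
```

Request:
step_arm(
  plan=[
    [[0,0,0,0,20],[0,0,0,0,20],[0,0,0,0,20],[0,0,0,0,20],[0,0,0,0,20]],
  ],
)

```text
time: 8.62
tool_pos: [0.4906, -0.3277, 0.0251]
ee_rot: [3.14, 0.001, 1.694]
wrist_force: [0.1, 0.0, 5.6]
width: 0.0639
```

Request:
step_arm(
  plan=[
    [[0,0,8,0,20],[0,0,18,0,20],[0,0,30,0,20],[0,0,45,0,20],[0,0,60,0,20],[0,0,75,0,20],[0,0,90,0,20],[0,0,90,0,20]],
  ],
)

```text
time: 9.28
tool_pos: [0.4918, -0.3287, 0.1187]
ee_rot: [3.136, 0.005, 1.694]
wrist_force: [0.3, -0.6, -2.0]
width: 0.064
```

Request:
step_arm(
  plan=[
    [[-8,30,0,-0.12,20],[-16,65,0,-0.24,20],[-24,100,0,-0.36,20],[-32,135,0,-0.48,20],[-40,170,0,-0.6,20],[-48,205,0,-0.72,20],[-56,240,0,-0.84,20],[-64,270,0,-0.96,20]],
  ],
)

```text
time: 9.95
tool_pos: [0.4249, -0.0554, 0.1135]
ee_rot: [-3.141, -0.0, 0.729]
wrist_force: [0.4, 0.7, -1.8]
width: 0.064
```

Request:
step_arm(
  plan=[
    [[-2,24,0,-0.12,20],[-2,24,0,-0.24,20],[-2,24,0,-0.36,20],[-2,24,0,-0.48,20],[-2,24,0,-0.6,20],[-2,24,0,-0.72,20],[-2,24,0,-0.735,20],[-2,24,0,-0.735,20]],
  ],
)

```text
time: 10.62
tool_pos: [0.4237, -0.0334, 0.1136]
ee_rot: [-3.141, 0.001, 0.002]
wrist_force: [0.3, 0.7, -1.7]
width: 0.064
```

Request:
step_arm(
  plan=[
    [[0,0,0,0,20],[0,0,0,0,20],[0,0,0,0,20]],
  ],
)

```text
time: 10.87
tool_pos: [0.424, -0.0335, 0.1139]
ee_rot: [3.142, 0.0, 0.001]
wrist_force: [0.1, 0.7, -2.4]
width: 0.0638
```

Request:
step_arm(
  plan=[
    [[0,0,-20,0,20],[0,0,-40,0,20],[0,0,-60,0,20],[0,0,-80,0,20],[0,0,-95,0,20],[0,0,-100,0,20],[0,0,-102,0,20],[0,0,-102,0,20]],
  ],
)

```text
time: 11.53
tool_pos: [0.4243, -0.0335, 0.0122]
ee_rot: [3.141, -0.0, 0.0]
wrist_force: [-0.4, 0.5, -1.8]
width: 0.064
```

Request:
step_arm(
  plan=[
    [[0,0,-1,0,20],[0,0,-2,0,20],[0,0,-3,0,20],[0,0,-3,0,20]],
  ],
)

```text
time: 11.87
tool_pos: [0.4245, -0.0336, 0.0095]
ee_rot: [3.141, -0.001, 0.0]
wrist_force: [-0.2, -0.2, -2.7]
width: 0.0637
```

Request:
step_arm(
  plan=[
    [[0,0,-0.5,0,20],[0,0,-1,0,20],[0,0,-1.5,0,20],[0,0,-1.5,0,20]],
  ],
)

```text
time: 12.2
tool_pos: [0.4243, -0.0335, 0.0081]
ee_rot: [3.141, -0.0, 0.0]
wrist_force: [-1.6, 0.9, 2.2]
width: 0.0633
```

Request:
step_arm(
  plan=[
    [[0,0,-0.4,0,20],[0,0,-0.4,0,20]],
  ],
)

```text
time: 12.37
tool_pos: [0.4244, -0.0335, 0.0081]
ee_rot: [3.141, -0.0, 0.0]
wrist_force: [-1.9, 1.3, 5.2]
width: 0.0641
```

Request:
step_arm(
  plan=[
    [[0,0,0,0,75],[0,0,0,0,90],[0,0,0,0,100],[0,0,0,0,100],[0,0,0,0,100],[0,0,0,0,100]],
  ],
)

```text
time: 12.87
tool_pos: [0.4241, -0.0335, 0.007]
ee_rot: [3.142, 0.0, 0.0]
wrist_force: [0.3, -0.3, 0.1]
width: 0.0938
```

Request:
step_arm(
  plan=[
    [[0,0,15,0,100],[0,0,45,0,100],[0,0,80,0,100],[0,0,80,0.12,100],[0,0,80,0.24,100],[0,0,80,0.36,100],[0,0,80,0.48,100],[0,0,80,0.6,100]],
  ],
)

```text
time: 13.53
tool_pos: [0.4241, -0.0335, 0.0871]
ee_rot: [3.141, -0.0, 0.606]
wrist_force: [-0.5, 0.1, 0.1]
width: 0.0941
```

Request:
step_arm(
  plan=[
    [[0,0,0,0.12,100],[0,0,0,0.24,100],[0,0,0,0.36,100],[0,0,0,0.48,100],[0,0,0,0.6,100],[0,0,0,0.72,100],[0,0,0,0.84,100],[0,0,0,0.96,100]],
  ],
)

```text
time: 14.2
tool_pos: [0.4241, -0.0335, 0.087]
ee_rot: [3.142, -0.0, 1.566]
wrist_force: [0.6, -0.1, -0.8]
width: 0.0941
```

Request:
step_arm(
  plan=[
    [[0,0,0,0.01,100],[0,0,0,0.01,100],[0,0,0,0.01,100],[0,0,0,0.01,100]],
  ],
)

```text
time: 14.53
tool_pos: [0.4241, -0.0335, 0.0871]
ee_rot: [3.141, 0.0, 1.568]
wrist_force: [-0.4, 0.2, -0.0]
width: 0.094
```

```bash
python3 - <<'E'
from h import *
s=snapw("w6")
wshow(s,"w6",(156,130,200,150),wproj(s,world([.424,-.0335,1.571],np.array([[a*.032,b*.02,.039] for a in(-1,1) for b in (-1,1)]))))
E
```

```text
w6 14.53 [ 0.4241 -0.0335  0.0871] [3.1415 0.     1.5685] 0.09397876390016753
```

View pics/w6.png

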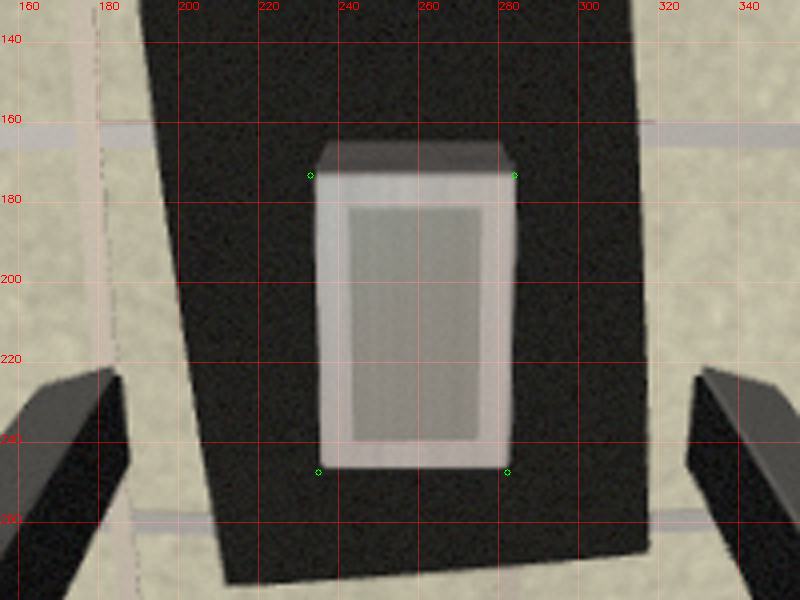

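```bash
python3 - <<'E'
from h import *
s=pickle.load(open("pics/w6.pkl","rb"))
print(wfit(s,[((32,-20,39),(284.2,173)),((32,20,39),(234.3,173)),((-32,-20,39),(282.6,246.2)),((-32,20,39),(235.4,246.2))],[.424,-.0335,1.571]))
E
```

```text
(array([ 0.42438448, -0.03279302,  1.56809241]), [[0.6, -0.5], [-0.6, -0.6], [0.0, 0.7], [0.0, 0.7]])
```

Request:
step_arm(
  plan=[
    [[0,0,40,0,100],[40,0,63,0,100],[80,0,63,0,100],[120,0,63,0,100],[160,0,63,-0.022,100],[172,0,63,-0.022,100],[172,0,63,-0.022,100],[172,0,63,-0.022,100]],
  ],
)

```text
time: 15.25
tool_pos: [0.5959, -0.0334, 0.1491]
ee_rot: [-3.139, -0.0, 1.548]
wrist_force: [1.2, -0.2, 0.1]
width: 0.0941
```

Request:
step_arm(
  plan=[
    [[0,0,0,0,100],[0,0,0,0,100],[0,0,0,0,100]],
  ],
)

```text
time: 15.5
tool_pos: [0.5952, -0.0335, 0.1508]
ee_rot: [3.141, 0.0, 1.548]
wrist_force: [-0.3, 0.3, -0.7]
width: 0.094
```

```bash
python3 - <<'E'
from h import *
s=snapw("w7")
t=.06
L=[[a*.022,b*.028,t] for a in(-1,1) for b in(-1,1)]+[[a*.018,b*.034,t] for a in(-1,1) for b in(-1,1)]+[[a*.08,.08,t] for a in(-1,1)]
wshow(s,"w7",(146,95,224,168),wproj(s,world([.5957,-.0022,-.025],L)))
E
```

```text
w7 15.5 [ 0.5952 -0.0335  0.1508] [3.1407e+00 2.0000e-04 1.5478e+00] 0.09403819744820333
```

View pics/w7.png

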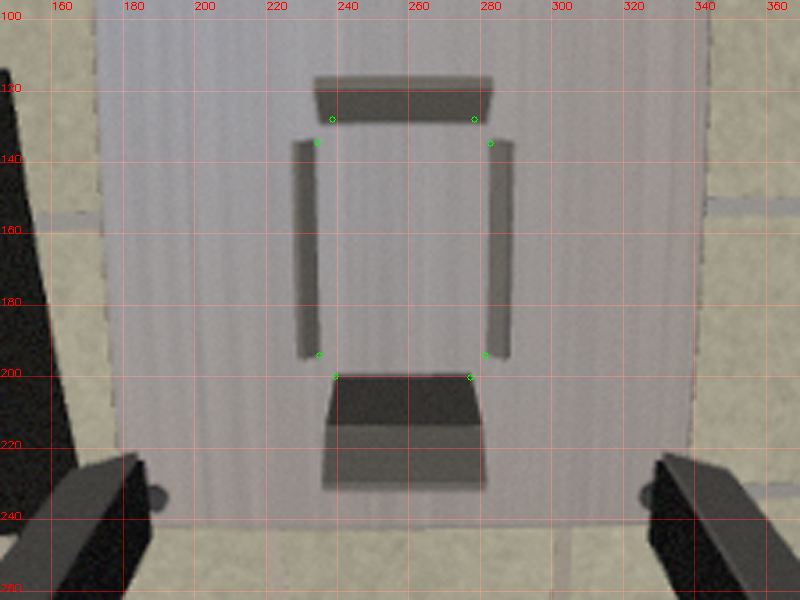

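```bash
python3 - <<'E'
from h import *
s=pickle.load(open("pics/w7.pkl","rb"));k=800/224
n=lambda l:[(p,(146+u/k-.5,95+v/k-.5)) for p,(u,v) in l]
t=60
B=[((-22,28,t),(318,140)),((-22,-28,t),(320,357)),((22,28,t),(489,142)),((22,-28,t),(487,357))]
C=[((-18,34,102),(320,123)),((18,34,102),(490,123)),((-18,-34,t),(333,375)),((18,-34,t),(470,375)),((-18,-34,102),(327,424)),((18,-34,102),(481,424))]
for q in (B,C,B+C): print(wfit(s,n(q),[.5957,-.0022,-.025]))
E
```

```text
(array([ 0.59576602, -0.00216698, -0.02358678]), [[-0.2, 0.7], [0.1, -0.6], [0.4, 0.3], [-0.2, -0.5]])
(array([ 0.59576417, -0.00102487, -0.02699504]), [[0.2, 0.1], [-0.3, 0.3], [0.6, -0.7], [0.1, -0.5], [-0.8, 0.2], [0.3, 0.4]])
(array([ 0.5957659 , -0.00140083, -0.02627061]), [[-0.2, -0.2], [-0.1, -1.4], [0.4, -0.5], [-0.3, -1.2], [0.2, 0.6], [-0.4, 0.8], [0.6, -0.3], [0.1, -0.2], [-0.8, 0.6], [0.3, 0.8]])
```

Request:
step_arm(
  plan=[
    [[-40,0,0,0,100],[-80,0,0,0.02,100],[-120,0,0,0.02,100],[-155,0,0,0.02,100],[-171,0,-30,0.02,100],[-171,0,-63,0.02,100],[-171,0,-63,0.02,100],[-171,0,-63,0.02,100]],
  ],
)

```text
time: 16.22
tool_pos: [0.4234, -0.0332, 0.0863]
ee_rot: [-3.139, -0.001, 1.568]
wrist_force: [0.4, -0.4, 0.2]
width: 0.0938
```

Request:
step_arm(
  plan=[
    [[0,0,-20,0,100],[0,0,-40,0,100],[0,0,-60,0,100],[0,0,-72,0,100],[0,0,-72,0,100],[0,0,-72,0,100]],
  ],
)

```text
time: 16.72
tool_pos: [0.4267, -0.0337, 0.0167]
ee_rot: [3.14, 0.0, 1.568]
wrist_force: [0.2, 0.1, 0.3]
width: 0.0937
```

Request:
step_arm(
  plan=[
    [[0,0,0,0,100],[0,0,0,0,60],[0,0,0,0,60],[0,0,0,0,60],[0,0,0,0,60]],
  ],
)

```text
time: 17.13
tool_pos: [0.4255, -0.0336, 0.0157]
ee_rot: [3.14, 0.0, 1.568]
wrist_force: [0.2, -0.0, 0.1]
width: 0.0705
```

Request:
step_arm(
  plan=[
    [[-1,0,0,0,60],[-1,0,0,0,20],[-1,0,0,0,10],[-1,0,0,0,10],[-1,0,0,0,10],[-1,0,0,0,10],[-1,0,0,0,10],[-1,0,0,0,10]],
  ],
)

```text
time: 17.8
tool_pos: [0.4243, -0.0335, 0.0151]
ee_rot: [3.141, 0.0, 1.568]
wrist_force: [0.5, -0.6, 0.2]
width: 0.0399
```

Request:
step_arm(
  plan=[
    [[0,0,0,0,10],[0,0,0,0,10],[0,0,0,0,10]],
  ],
)

```text
time: 18.05
tool_pos: [0.4242, -0.0335, 0.0151]
ee_rot: [3.141, 0.0, 1.568]
wrist_force: [0.2, -0.1, -0.9]
width: 0.0396
```

Request:
step_arm(
  plan=[
    [[0,0,8,0,10],[0,0,20,0,10],[0,0,40,0,10],[0,0,65,0,10],[0,0,90,0,10],[0,0,115,0,10],[0,0,135,0,10],[0,0,145,0,10]],
  ],
)

```text
time: 18.72
tool_pos: [0.4248, -0.0336, 0.1631]
ee_rot: [3.138, 0.001, 1.568]
wrist_force: [-0.4, -0.6, -2.2]
width: 0.0399
```

Request:
step_arm(
  plan=[
    [[20,4,0,-0.022,10],[50,10,0,-0.022,10],[80,16,0,-0.022,10],[110,22,0,-0.022,10],[140,28,0,-0.022,10],[160,31,0,-0.022,10],[171,31,0,-0.022,10],[171,31,0,-0.022,10]],
  ],
)

```text
time: 19.38
tool_pos: [0.5959, -0.0022, 0.1578]
ee_rot: [-3.138, -0.0, 1.547]
wrist_force: [-0.5, -0.4, -2.6]
width: 0.0398
```

Request:
step_arm(
  plan=[
    [[0,0,0,0,10],[0,0,0,0,10],[0,0,0,0,10],[0,0,0,0,10],[0,0,0,0,10]],
  ],
)

```text
time: 19.8
tool_pos: [0.5946, -0.0026, 0.1605]
ee_rot: [3.141, 0.0, 1.546]
wrist_force: [-0.8, 0.2, -3.7]
width: 0.0401
```

Request:
step_arm(
  plan=[
    [[1,0,-10,0,10],[1,0,-22,0,10],[1,0,-35,0,10],[1,0,-48,0,10],[1,0,-60,0,10],[1,0,-70,0,10],[1,0,-75,0,10],[1,0,-75,0,10]],
  ],
)

```text
time: 20.47
tool_pos: [0.5948, -0.0024, 0.0827]
ee_rot: [-3.138, -0.0, 1.546]
wrist_force: [-0.2, 0.0, -3.6]
width: 0.0399
```

Request:
step_arm(
  plan=[
    [[0,0,0,0,10],[0,0,0,0,10],[0,0,0,0,10]],
  ],
)

```text
time: 20.72
tool_pos: [0.5969, -0.0026, 0.0863]
ee_rot: [3.139, 0.0, 1.546]
wrist_force: [-0.0, 0.0, -2.4]
width: 0.0397
```

Request:
step_arm(
  plan=[
    [[0,0,0,0,10],[0,0,0,0,10],[0,0,-2,0,10],[0,0,-4,0,10],[0,0,-6,0,10],[0,0,-8,0,10],[0,0,-8,0,10],[0,0,-8,0,10]],
  ],
)

```text
time: 21.38
tool_pos: [0.5959, -0.0024, 0.0767]
ee_rot: [-3.141, -0.0, 1.546]
wrist_force: [-0.2, -0.1, -3.2]
width: 0.0396
```

Request:
step_arm(
  plan=[
    [[0,0,-1,0,10],[0,0,-2,0,10],[0,0,-3,0,10],[0,0,-3.5,0,10],[0,0,-3.5,0,10],[0,0,-3.5,0,10]],
  ],
)

```text
time: 21.88
tool_pos: [0.5961, -0.0025, 0.0736]
ee_rot: [3.142, 0.0, 1.546]
wrist_force: [-0.2, -0.0, -1.7]
width: 0.0398
```

Request:
step_arm(
  plan=[
    [[0,0,-0.6,0,10],[0,0,-1.2,0,10],[0,0,-1.2,0,10],[0,0,-1.2,0,10]],
  ],
)

```text
time: 22.22
tool_pos: [0.5961, -0.0025, 0.0723]
ee_rot: [-3.142, -0.0, 1.546]
wrist_force: [0.5, 0.6, -2.3]
width: 0.04
```

Request:
step_arm(
  plan=[
    [[0,0,-0.6,0,10],[0,0,-1,0,10],[0,0,-1,0,10],[0,0,-1,0,10]],
  ],
)

```text
time: 22.55
tool_pos: [0.5962, -0.0025, 0.0722]
ee_rot: [3.141, 0.0, 1.546]
wrist_force: [-0.6, -0.2, 2.4]
width: 0.0396
```

Request:
step_arm(
  plan=[
    [[0,0,-0.5,0,10],[0,0,-0.5,0,10],[0,0,-0.5,0,60],[0,0,-0.5,0,90],[0,0,-0.5,0,90],[0,0,-0.5,0,90],[0,0,-0.5,0,90],[0,0,-0.5,0,90]],
  ],
)

```text
time: 23.22
tool_pos: [0.5961, -0.0025, 0.0707]
ee_rot: [-3.142, -0.0, 1.546]
wrist_force: [-1.3, 0.3, -0.1]
width: 0.0759
```

Request:
step_arm(
  plan=[
    [[0,0,15,0,90],[0,0,35,0,90],[0,0,60,0,90],[0,0,85,0,90],[0,-30,90,0,90],[0,-30,90,0,90],[0,-30,90,0,90],[0,-30,90,0,90]],
  ],
)

```text
time: 23.88
tool_pos: [0.5957, -0.0322, 0.16]
ee_rot: [-3.14, -0.001, 1.546]
wrist_force: [0.7, -0.1, -1.5]
width: 0.0846
```

```bash
python3 - <<'E'
from h import *
s=snapw("w8")
wshow(s,"w8",(146,95,224,168),wproj(s,world([.5958,-.0018,-.025],np.array([[a*.02,b*.032,.096] for a in(-1,1) for b in(-1,1)]))))
E
```

```text
w8 23.88 [ 0.5957 -0.0322  0.16  ] [-3.1402e+00 -8.0000e-04  1.5457e+00] 0.08462982444458658
```

View pics/w8.png

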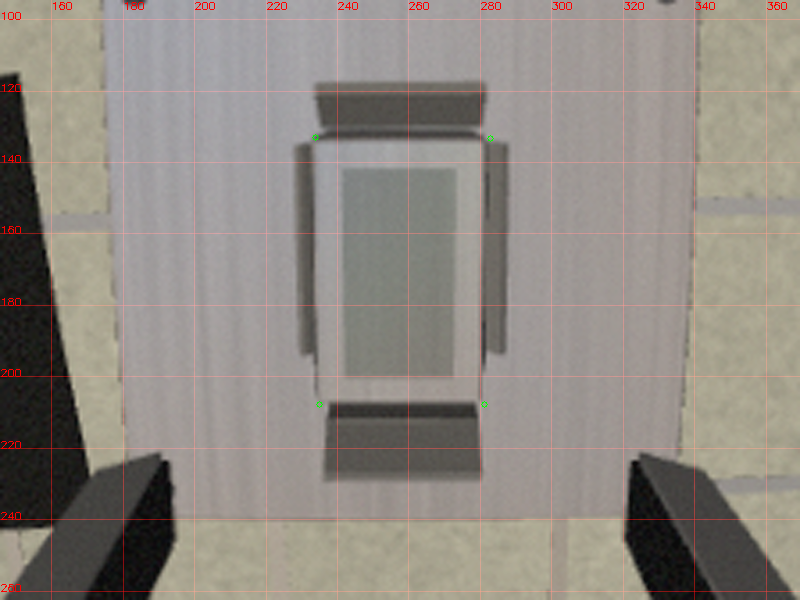

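Request:
step_arm(
  plan=[
    [[0,0,35,0,0],[0,0,70,-0.12,0],[-175,301,70,-1.443,0],[-175,301,70,-1.443,0],[-175,301,70,-1.443,0],[-175,301,70,-1.443,0],[-175,301,70,-1.443,0],[-175,301,70,-1.443,0]],
  ],
)

```text
time: 24.6
tool_pos: [0.475, 0.1752, 0.2299]
ee_rot: [-3.14, 0.001, 0.709]
wrist_force: [1.7, 0.5, 0.4]
width: 0.0349
```

Request:
step_arm(
  plan=[
    [[0,0,0,0,0]],
  ],
)

```text
time: 24.68
tool_pos: [0.4731, 0.1788, 0.2305]
ee_rot: [-3.138, 0.0, 0.718]
wrist_force: [0.5, 0.8, 0.2]
width: 0.0282
```

Request:
step_arm(
  plan=[
    [[-53,90,0,-0.615,0],[-53,90,0,-0.615,0],[-53,90,0,-0.615,0],[-53,90,0,-0.615,0],[-53,90,0,-0.615,0],[-53,90,0,-0.615,0],[-53,90,0,-0.615,0],[-53,90,0,-0.615,0]],
  ],
)

```text
time: 25.35
tool_pos: [0.424, 0.2629, 0.2304]
ee_rot: [3.141, 0.001, 0.101]
wrist_force: [0.8, 0.2, 0.0]
width: 0.0005
```

Request:
step_arm(
  plan=[
    [[-4,6,0,0,0],[-4,6,-40,0,0],[-4,6,-80,0,0],[-4,6,-115,0,0],[-4,6,-115,0,0],[6,7,-115,0,0],[16,8,-115,0,0],[26,9,-115,0,0]],
  ],
)

```text
time: 26.02
tool_pos: [0.4521, 0.2732, 0.1198]
ee_rot: [-3.139, -0.004, 0.099]
wrist_force: [-4.9, -0.6, 3.8]
width: 0.0004
```

Request:
step_arm(
  plan=[
    [[10,1,0,0,0],[20,2,0,0,0],[30,3,0,0,0],[40,4,0,0,0],[50,5,0,0,0],[60,6,0,0,0],[70,7,0,0,0],[78,8,0,0,0]],
  ],
)

```text
time: 26.68
tool_pos: [0.5293, 0.2801, 0.1156]
ee_rot: [3.141, -0.0, 0.098]
wrist_force: [0.2, -0.7, -0.4]
width: 0.0002
```

Request:
step_arm(
  plan=[
    [[0,0,0,0,0],[0,0,0,0,0],[-30,-3,40,0,0],[-30,-3,80,0,0],[-30,-3,120,0,0],[-60,-6,140,0,0],[-60,-6,140,0,0]],
  ],
)

```text
time: 27.27
tool_pos: [0.4671, 0.2754, 0.2648]
ee_rot: [-3.137, -0.012, 0.101]
wrist_force: [0.1, 0.6, 1.4]
width: 0.0005
```

```bash
python3 - <<'E'
from h import *
from bench import cams
s=snapw("w9")
for n,(x,y,w,h) in dict(side=(183,225,65,62),scene=(262,138,52,50)).items():
    im=cams.snapshot(n)["frame"];pickle.dump(im,open(f"pics/{n}9.pkl","wb"))
    d=cv2.absdiff(im,S[n]["frame"])
    print(n,"lever region diff mean",d[y:y+h,x:x+w].mean(),"p99",np.percentile(d[y:y+h,x:x+w],99), "bg",d[300:330,350:400].mean())
    m=cv2.medianBlur((d.max(2)>35).astype(np.uint8),5);k,_,st,_=cv2.connectedComponentsWithStats(m)
    print([r.tolist() for r in st[1:] if r[4]>25])
print("lever tip on/off px in wrist:",wproj(s,world([.512,.2785,.1],[[.0484,0,.1397],[-.0484,0,.1397]])))
E
```

```text
w9 27.27 [0.4671 0.2754 0.2648] [-3.1366 -0.0117  0.1006] 0.0004755029133645382
side lever region diff mean 6.589247311827957 p99 13.0 bg 10.141333333333334
[[380, 0, 120, 100, 2439], [423, 5, 17, 30, 189], [470, 51, 5, 8, 33], [193, 69, 319, 260, 31030], [500, 97, 8, 14, 72], [415, 271, 32, 11, 141], [418, 298, 10, 7, 49]]
scene lever region diff mean 3.5094871794871794 p99 10.0 bg 3.268222222222222
[[192, 0, 5, 11, 28], [246, 0, 54, 21, 542], [271, 39, 19, 8, 112], [142, 80, 43, 77, 1975], [89, 123, 27, 33, 349], [0, 183, 33, 52, 1020], [261, 208, 12, 22, 109], [0, 262, 6, 8, 37], [157, 278, 17, 21, 195]]
lever tip on/off px in wrist: [[260.24868597  98.64434517]
 [259.99750819 191.18625347]]
```

Request:
step_arm(
  plan=[
    [[0,0,0,0,0],[0,0,0,0,0],[0,0,0,0,0],[0,0,0,0,0]],
  ],
)

```text
time: 27.75
tool_pos: [0.4679, 0.2739, 0.2543]
ee_rot: [3.141, 0.003, 0.098]
wrist_force: [-0.7, -0.6, 0.0]
width: 0.0004
```

```bash
python3 -c "
from bench import robot
o=robot.get_obs();print(o['time'],o['tool_pos'],o['wrist_force'],abs(o['qvel']).max());print(robot.close_job())"
```

```text
27.75 [0.46790406 0.27387935 0.25430025] [-0.66532844 -0.5667153   0.03578892] 0.008842273891730661
the job is handed in; nothing more can be done
None
```

The job is done and handed in at 27.8 s of the 72 s allowed:

1. I pushed the isolator lever to off and saw it at the ring end in a picture.
2. I took the larger mould out of the rack by its ends, set it down on the mat and regripped it by its long sides.
3. I lowered it into the shaker nest and let go.
4. Only then did I push the lever back to on.

**Mould:** It touched down with the TCP at 72.2 mm, against 72.1 mm expected for fully seated. In the wrist picture afterwards its corners lay within about 1 px of where a seated mould would appear, between the stops and lips.

**Lever:** I had used all 12 picture views by then, so I did not look at it again. I compared the scene and side images with the first ones instead. The lever area matched the starting "on" state to within image noise (99th percentile difference 13 levels or less).

**Other things:** In the scene image the changes on the work surface are the emptied bay and the filled nest. The remaining changed patches are where the arm was or is now. I did not check all of those one by one, and the arm covers too much of the side image to use it for this.

**Robot:** The gripper was clear of everything at the end, with wrist force under 1 N. The largest wrist reading at the end of any move was about 6 N. No check failed or disagreed.

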